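Draw the tall board from the leaning stack and stand it in the vice

ROBOT

A 6-joint arm with a two-finger parallel gripper is mounted at the origin on the work surface. World frame = base frame: x ahead of the robot, y to its left, z up, the work surface at z = 0. Lengths are in mm, angles in rad, forces in N, time in s.
With the tool pointing down it reaches from about 350 to 875 mm from the base axis. Payload 4.2 kg.
Tool frame: the origin (TCP) lies at the very end of the fingers, on their centre line; the grasp point (between the pads) lies 19 mm behind it; z points along the fingers, y is the direction in which the jaws open and shut (so a half turn about z gives the same grasp; the last joint's range is limited). The gripper opens to 85 mm and grips with 20 to 120 N. Pads are 22 mm wide; open, the fingers measure 114 mm over their backs; the gripper's body (76 mm by 85 mm) begins 54 mm behind the grasp point. The pads swing forward as they close: fully open they stand 13 mm farther back than shut.
Start: joints at [1.372, 0.385, 0.008, 0, -1.194, -0.259], TCP at [276.201, 560.636, 231.312] pointing down, gripper open.
Joint ranges: [-3.14, 3.14], [-1.21, 2.06], [-1.07, 1.41], [-3.16, 2.05], [-2.99, -0.16], [-3.1, 3.1]. Speed limits (rad/s): [2.79, 2.79, 3.14, 3.14, 3.14, 3.14].

INTERFACE

Orientations are given as a unit quaternion [x, y, z, w].
In Python, from bench import arm gives the robot as it stands.
- The arm moves only by the tool apply_moves, never from a script. Its argument "plan" is one flat list of numbers, 5 for each row, row after row: the gripper's target within -1 to 1 (shut at 1, half-way at 0, fully open at -1), then the shift along the world's x, y, z in m, then the turn about the world's z in degrees. A call has 1 to 8 rows; each row is the pose to reach, as a shift and turn from the pose commanded when the call began; what a row does not reach only later rows make up. A row lasts 1/12 s, in which the tool goes at most 41.7 mm and 7.16 degrees, less where a joint would pass 70% of its speed; a pose out of reach is approached as far as the arm can. A call with a gripper value outside its range is refused whole. The fingers move at their own pace and stop on an object; the grip force is fixed at half the most. Time passes only in rows, so rows that repeat a pose let the fingers close. It gives the time, the measured TCP pose, the force and the opening at its end, in the units of the state.
- arm.read_state(): the state, without advancing time (a new reading comes with each control period).
- arm.get_image(name): name is "scene" or "side" or "wrist"; returns a dict with "color" (480x640x3 uint8, red, green, blue), "range_z" (480x640 float32, mm along the optical axis (not along the pixel's ray), 0 where there is no reading), "camera_matrix" (3x3 intrinsics, pixels), "camera_from_world" (4x4, takes a point from world to camera coordinates); the wrist camera has in their place "mount" (4x4, takes a point from camera to tool coordinates, whose origin is the TCP and whose axes are the flange's). Camera axes: x right, y down, z forward; pixel columns grow to the right and rows downward; lengths in mm; the calibration is good to about 2 mm. A picture is of the moment at which its call begins: read the wrist's pose just before it.
- arm.job_done(): hands the job in, once; it reports no verdict.
The state is a dict: "clock": time; "joints": joint angles; "joint_vel": joint speeds; "joint_efforts": joint torques, N m; "position": TCP position; "ee_rot": TCP orientation; "contact_force": force on the tool from outside, world axes, zero at the start; "wrist_torque": the same for the moment, N m; "gripper_width": finger opening in mm.
Only numpy, scipy, OpenCV 4.12 (cv2) and the standard library are available. Lean on these libraries where they do the work, as an engineer would, in place of code of your own. Each camera call takes 0.05 s, during which the arm holds its last target.

TASK

Three plywood offcuts lean one on another against a low wooden wall on the bench. Draw out the tallest board, leaving the two low ones leaning where they are, and stand it upright between the open jaws of the vice, about centred along the jaws; lower it until it rests on the vice's bed before letting go.

Things in the scene. Friction and masses are not known exactly. Their poses are not given: they have to be found in the camera images.
- tall_board_center (a point): Board to move: plywood, 185 mm tall, 100 wide, 15 thick, 0.2 kg; rises about 65 mm above the low ones. Back, middle or front of the stack. Point: its centre, half-way up. z runs up the board, x square to its face, out from the wall, y along its width. It leans 0.24 rad, top towards the wall on the robot's side. Boards touch: draw it along its own z; a pull straight up or outward tips boards in front.
- board_a_center (a point): Low plywood board, to be left leaning: 115 mm tall, 160 wide, 15 thick. Point: its centre, half-way up; axes as for the tall board. When a board behind it is drawn, it settles back by a board's thickness. The wooden wall behind the stack is 100 mm high, 18 thick and 220 long.
- board_b_center (a point): Low plywood board of the stack, to be left leaning: 120 mm tall, 145 mm wide, 15 mm thick. The point is its centre, half-way up; axes as for the tall board. When a board behind it is drawn, it settles back by a board's thickness.
- vice_bed (a point): Bench vice, grey with wooden jaw liners, fixed, jaws open by 36 mm. Point: centre of its flat bed between the jaws, 30 mm above the bench. x runs from jaw to jaw (gap 18 mm either side of the point), away from the robot; y along the jaws (130 mm long); z up. The jaws rise 65 mm above the bed. A screw with a cross bar sticks out 125 mm to +x, 47 mm above the bench.

How it is judged:
By the outcome, as a careful person would: the job done as asked, in the order asked, and still so for the second after the job is handed in, with the robot touching nothing.
It also fails if it takes over 48 s, if anything falls off the work surface, if the arm or the gripper's body presses on something with over 40 N, if the wrist force passes 120 N, or if a joint passes its speed limit or range.

## Working session

There is one attempt and no reset: what is moved stays moved. The work goes in short steps, Python scripts to look and compute and a tool call to move; the robot and the scene stay as the last step left them, time stands still between calls to the robot, and variables do not carry over. Pictures are saved under pics/ and viewed, and the job is handed in when it is done.

Besides the shell and the picture viewer there is one more tool, called after "Call:" as name(argument=value, ...), one argument or row to a line, values as JSON. apply_moves: Moves the arm, as the interface text tells. Its arguments: {"type":"object","properties":{"plan":{"type":"array","items":{"type":"number"}}},"required":["plan"]}

```bash
ls -la; mkdir -p pics
python3 - <<'E'
from bench import arm
import cv2
s=arm.read_state();print(s)
for n in("scene","side","wrist"):
    d=arm.get_image(n);cv2.imwrite(f"pics/{n}0.png",d["color"][:,:,::-1])
    print(n,d["camera_matrix"].round(1).tolist(),(d.get("camera_from_world") if n!="wrist" else d["mount"]).round(3).tolist())
E
```

```text
total 12
drwxr-xr-x  3 agent agent 4096 Dec  7 05:53 .
drwxr-xr-x 23 root  root  4096 Dec  7 05:53 ..
drwxr-xr-x  2 agent agent 4096 Dec  7 05:53 pics
{'clock': 0.0, 'joints': array([ 1.37161273e+00,  3.85561268e-01,  6.62128158e-03, -5.20897910e-04,
       -1.19402531e+00, -2.58634623e-01]), 'joint_vel': array([ 1.15717798e-03, -4.01217443e-05,  4.35349165e-04, -1.07438093e-03,
       -2.88178375e-04, -1.80848259e-04]), 'joint_efforts': array([-3.97905260e-04, -3.92289877e+01,  1.88394517e+01,  4.18602750e+00,
       -4.77122376e-03,  1.02427762e-05]), 'position': array([275.94226483, 560.12106672, 230.21373076]), 'ee_rot': array([ 9.73892104e-01, -2.27008666e-01, -2.09737334e-04,  1.09119887e-03]), 'contact_force': array([-0.19112519, -0.24872977, -0.12766356]), 'wrist_torque': array([0.00550495, 0.05561385, 0.00463532]), 'gripper_width': 85.3589584157403}
scene [[474.4, 0.0, 317.5], [0.0, 474.4, 236.5], [0.0, 0.0, 1.0]] [[0.819, 0.573, -0.006, -453.575], [0.344, -0.501, -0.794, -125.612], [-0.458, 0.649, -0.608, 1031.456], [0.0, 0.0, 0.0, 1.0]]
side [[495.3, 0.0, 311.4], [0.0, 495.3, 243.9], [0.0, 0.0, 1.0]] [[-0.816, -0.578, -0.022, 424.685], [-0.344, 0.516, -0.784, 264.535], [0.465, -0.632, -0.62, 519.051], [0.0, 0.0, 0.0, 1.0]]
wrist [[350.6, 0.0, 318.7], [0.0, 350.6, 236.7], [0.0, 0.0, 1.0]] [[-0.0, -0.963, -0.268, 67.531], [1.0, -0.001, 0.001, 0.335], [-0.001, -0.268, 0.963, -141.573], [0.0, 0.0, 0.0, 1.0]]
```

View pics/scene0.png

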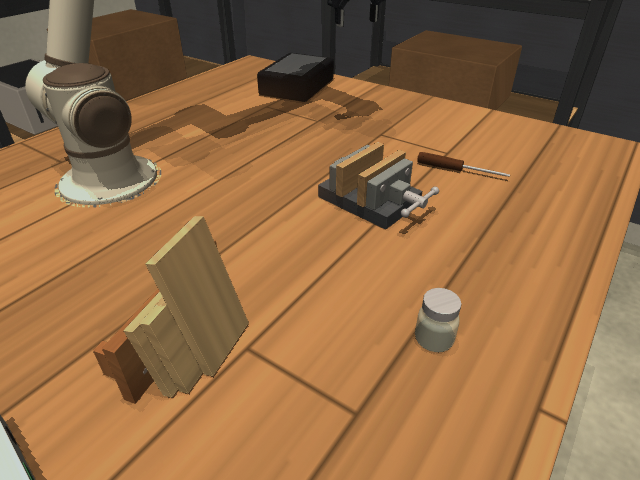

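View pics/side0.png

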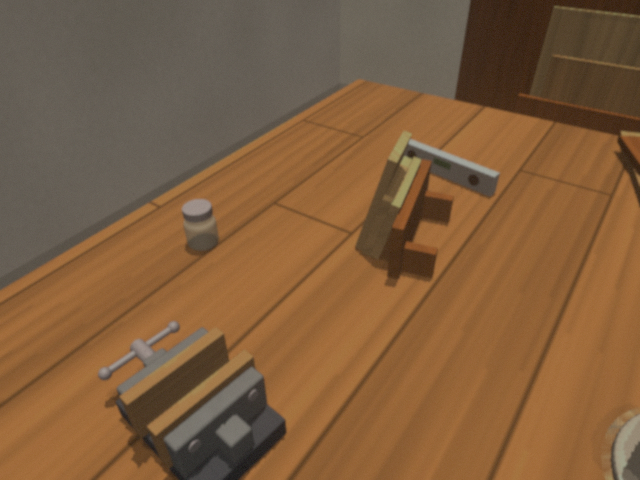

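View pics/wrist0.png

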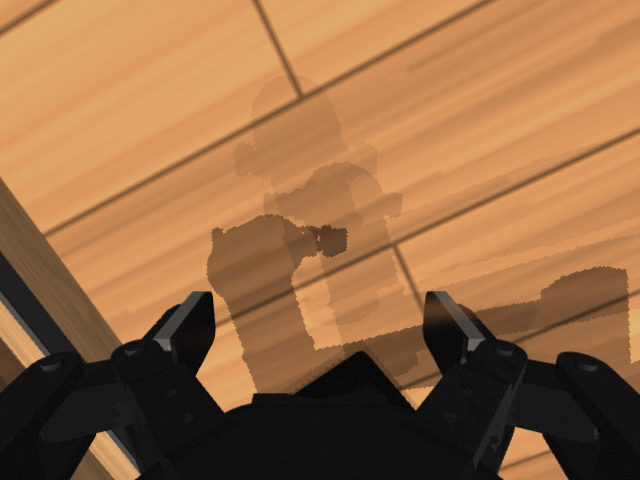

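```bash
cat > h.py <<'E'
from bench import arm
import numpy as np, cv2
from scipy.spatial.transform import Rotation as R
def cloud(n):
    s=arm.read_state(); d=arm.get_image(n); z=d["range_z"].astype(float); K=d["camera_matrix"]
    v,u=np.mgrid[:480,:640]
    P=np.stack([(u-K[0,2])*z/K[0,0],(v-K[1,2])*z/K[1,1],z],-1)
    if n=="wrist":
        T=d["mount"]; P=P@T[:3,:3].T+T[:3,3]
        P=P@R.from_quat(s["ee_rot"]).as_matrix().T+s["position"]
    else:
        T=np.linalg.inv(d["camera_from_world"]); P=P@T[:3,:3].T+T[:3,3]
    P[z<=0]=np.nan
    return d["color"],P
E
python3 - <<'E'
from h import *
for n in("scene","side"):
    c,P=cloud(n); np.save(n+"0.npy",P)
    pts={"scene":[(200,219),(150,264),(246,326),(208,376),(225,330),(185,270),(170,340),(160,320),(140,335),(370,160),(395,165),(360,205),(150,300),(180,372),(125,352),(300,300)],
     "side":[(408,140),(392,190),(375,225),(412,180),(400,215),(422,190),(410,240),(365,245),(190,375),(220,420),(200,390),(300,300)]}[n]
    for u,v in pts: print(n,u,v,P[v,u].round(0))
    x,y,w,h={"scene":(80,200,190,210),"side":(330,110,190,180)}[n]
    cv2.imwrite(f"pics/{n}_crop.png",cv2.resize(c[y:y+h,x:x+w,::-1],None,fx=2.8,fy=2.8,interpolation=cv2.INTER_CUBIC))
E
```

```text
scene 200 219 [ 487. -160.  181.]
scene 150 264 [ 502. -251.  179.]
scene 246 326 [ 528. -147.   -2.]
scene 208 376 [ 547. -241.   -0.]
scene 225 330 [ 534. -191.   34.]
scene 185 270 [ 510. -214.  147.]
scene 170 340 [ 524. -266.   80.]
scene 160 320 [ 515. -266.  110.]
scene 140 335 [ 509. -292.  104.]
scene 370 160 [491. 272.  74.]
scene 395 165 [549. 263.  85.]
scene 360 205 [525. 180.  30.]
scene 150 300 [ 470. -246.  100.]
scene 180 372 [ 538. -273.   37.]
scene 125 352 [ 497. -309.   83.]
scene 300 300 [563. -60.   0.]
side 408 140 [ 491. -228.  181.]
side 392 190 [ 484. -173.  119.]
side 375 225 [ 492. -139.   68.]
side 412 180 [ 491. -262.   90.]
side 400 215 [ 453. -144.  101.]
side 422 190 [ 468. -257.   81.]
side 410 240 [ 452. -194.   20.]
side 365 245 [ 507. -136.   23.]
side 190 375 [524. 234.  69.]
side 220 420 [452. 259.  74.]
side 200 390 [482. 254.  97.]
side 300 300 [535.  10.  -0.]
```

View pics/scene_crop.png

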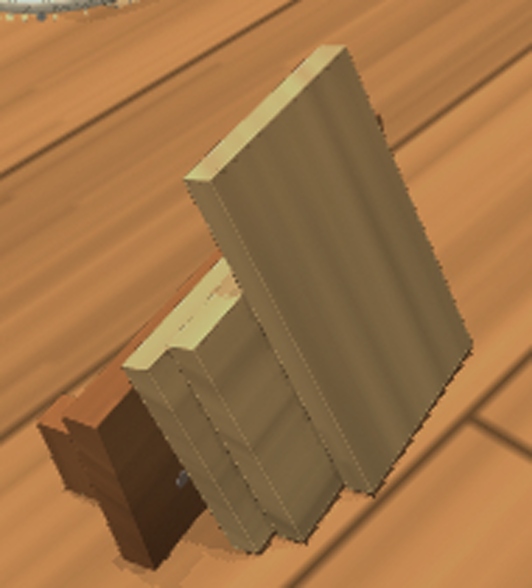

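View pics/side_crop.png

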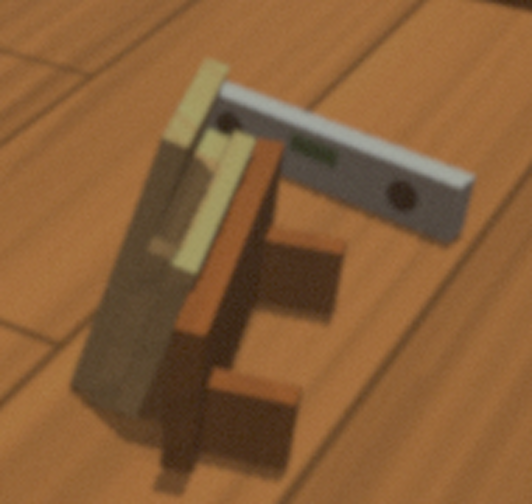

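The tall board is the front one: in the scene crop it overlaps both low boards, and its base corners are near (208,376) and (246,326). Next I'll fit its pose and the vice's pose from both views.

```bash
python3 - <<'E'
import numpy as np
S=np.load("scene0.npy");D=np.load("side0.npy")
def plane(P):
    for _ in range(4):
        c=P.mean(0);n=np.linalg.svd(P-c,full_matrices=False)[2][2];r=(P-c)@n;P=P[abs(r)<2.5*max(r.std(),.7)]
    return c,n,r.std(),P
# front face from scene
from cv2 import fillConvexPoly
m=np.zeros((480,640),np.uint8);fillConvexPoly(m,np.array([(158,272),(200,230),(240,322),(207,366)]),1)
P=S[m>0];P=P[~np.isnan(P).any(1)]
c,n,s,P=plane(P); n=n*np.sign(n[0]); print("front",c.round(1),n.round(3),s.round(2),"lean",np.arcsin(n[2]),"yaw",np.degrees(np.arctan2(n[1],n[0])))
yaw=np.arctan2(n[1],n[0])
hy=np.array([-np.sin(yaw),np.cos(yaw),0]);
for nm,A in(("scene",S),("side",D)):
    A=A.reshape(-1,3);A=A[~np.isnan(A).any(1)]
    d=(A-c)@n; near=A[(d>-18)&(d<3)&(A[:,2]>130)&(np.abs(A[:,0]-500)<80)&(np.abs(A[:,1]+200)<120)]
    w=near@hy; dd=(near-c)@n
    print(nm,len(near),"w pct",np.percentile(w,[0.5,2,50,98,99.5]).round(1),"z max",np.percentile(near[:,2],[50,98,99.8]).round(1),"d",np.percentile(dd,[1,99]).round(1))
    t=near[near[:,2]>174]; print(" top centre",t.mean(0).round(1),len(t))
# low boards/wall tops
    o=A[(d<-16)&(A[:,0]>380)&(A[:,0]<560)&(np.abs(A[:,1]+205)<115)&(A[:,2]>60)]
    print(" others zmax",np.percentile(o[:,2],[50,98,99.9]).round(1))
# vice
for nm,A in(("scene",S),("side",D)):
    A=A.reshape(-1,3);A=A[~np.isnan(A).any(1)]
    v=A[(abs(A[:,0]-510)<110)&(abs(A[:,1]-245)<110)&(A[:,2]>5)]
    t=v[v[:,2]>88]
    print(nm,"vice z max",np.percentile(v[:,2],[90,99,99.9]).round(1),len(t),t.min(0).round(0),t.max(0).round(0))
    np.save(nm+"_vtop.npy",t)
E
python3 - <<'E'
import numpy as np,cv2
im=np.full((600,700,3),255,np.uint8)
for nm,col in(("scene",(0,0,255)),("side",(255,0,0))):
    A=np.load(f"{nm}0.npy").reshape(-1,3);A=A[~np.isnan(A).any(1)]
    A=A[(A[:,2]>70)]
    for p in A:
        u,v=int((p[1]-140)*3),int((650-p[0])*2.5)
        if 0<=u<700 and 0<=v<600: im[v,u]=col if p[2]>88 else tuple(int(.5*k+120) for k in col)
cv2.imwrite("pics/vtop.png",im)
E
```

```text
front [ 520.2 -206.4  100.9] [0.941 0.232 0.245] 0.65 lean 0.247839905833596 yaw 13.858389021129186
scene 3267 w pct [-365.7 -365.3 -325.3 -267.7 -265.6] z max [161.3 182.3 183. ] d [-13.8   1.4]
 top centre [ 495.9 -207.5  179.4] 926
 others zmax [ 99.  118.6 119.8]
side 705 w pct [-363.4 -360.6 -276.4 -263.7 -263.1] z max [176.6 184.  184.9] d [-13.4   1.5]
 top centre [ 489.9 -194.9  181.4] 374
 others zmax [101.  120.  121.6]
scene vice z max [92.8 95.  95.7] 785 [465. 177.  88.] [549. 317.  96.]
side vice z max [95.3 96.7 97.4] 3858 [465. 179.  88.] [549. 316.  98.]
```

View pics/vtop.png

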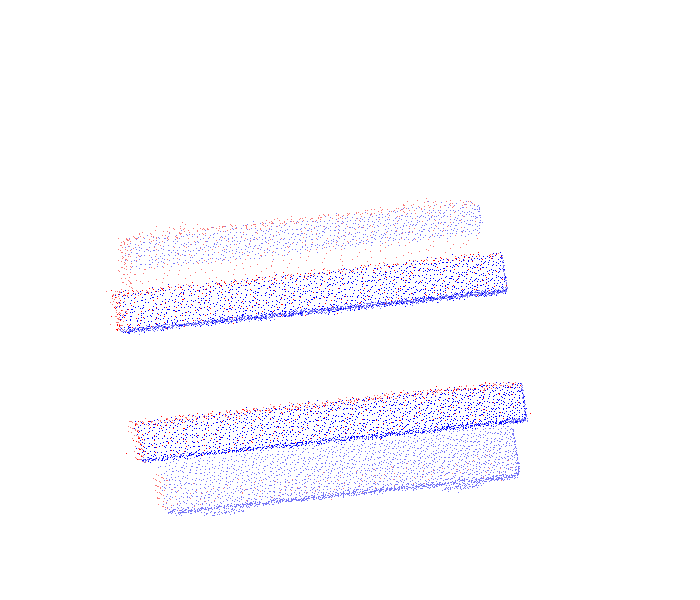

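Run:
```python
import numpy as np,cv2
for nm in("scene","side"):
    t=np.load(nm+"_vtop.npy");t=t[t[:,2]>92]
    mid=t.mean(0)
    # split by rough axis
    a=np.radians(-7);ex=np.array([np.cos(a),np.sin(a)])
    k=t[:,:2]@ex; th=(k.min()+k.max())/2
    cs=[]
    for q in(t[k<th],t[k>=th]):
        (cx,cy),(w,h),ang=cv2.minAreaRect(q[:,:2].astype(np.float32)); print(nm,len(q),(round(cx,1),round(cy,1)),round(w,1),round(h,1),round(ang,2)); cs.append((cx,cy))
    print(" centre",np.mean(cs,0).round(1),"gap axis yaw",np.degrees(np.arctan2(cs[1][1]-cs[0][1],cs[1][0]-cs[0][0])).round(2), "sep",np.hypot(*np.subtract(*cs)).round(1))
    e=np.array([-ex[1],ex[0]])
    P=np.load(nm+"0.npy").reshape(-1,3);P=P[~np.isnan(P).any(1)]
    c=np.mean(cs,0);d=P[:,:2]-c
    b=P[(abs(d@ex)<14)&(abs(d@e)<60)];print(" bed z",np.percentile(b[:,2],[1,5,25,50]).round(1),len(b))
# board tall: solve centre
n=np.array([.941,.232,.245]);n/=np.linalg.norm(n);yaw=np.arctan2(n[1],n[0]);hy=np.array([-np.sin(yaw),np.cos(yaw),0]);zb=np.cross(n,hy)
c=np.array([520.2,-206.4,100.9])
p0=c-7.5*n; wc=(-364.5-264.5)/2
p0=p0+hy*(wc-p0@hy)
top=p0+zb*((183.5-3.6*0-p0[2])/zb[2]) # outer top corner is ~highest
print("zb",zb.round(3),"hy",hy.round(3))
for z in(182,170,150,130,100,0): print(z,(p0+zb*((z-p0[2])/zb[2])).round(1))
from scipy.spatial.transform import Rotation as R
from bench import arm
M=R.from_quat(arm.read_state()["ee_rot"]).as_matrix();print(M.round(3))
```

```text
scene 290 (481.3, 250.4) 132.4 18.3 82.81
scene 322 (532.5, 242.6) 132.3 18.3 82.88
 centre [506.9 246.5] gap axis yaw -8.69 sep 51.8
 bed z [-1.5  0.6 11.3 23.4] 179
side 1769 (481.1, 250.2) 130.8 18.8 82.82
side 1535 (532.8, 243.7) 130.4 18.7 82.92
 centre [507. 247.] gap axis yaw -7.15 sep 52.1
 bed z [-0.8  0.3  9.1 20.1] 65
zb [-0.238 -0.059  0.97 ] hy [-0.239  0.971  0.   ]
182 [ 490.3 -203.   182. ]
170 [ 493.2 -202.3  170. ]
150 [ 498.1 -201.1  150. ]
130 [ 503.1 -199.9  130. ]
100 [ 510.4 -198.1  100. ]
0 [ 535. -192.    0.]
[[ 0.897 -0.442 -0.   ]
 [-0.442 -0.897 -0.001]
 [ 0.     0.001 -1.   ]]
```

Call:
apply_moves(
  plan=[-1,0.216,-0.762,0.03,-50,-1,0.216,-0.762,0.03,-50,-1,0.216,-0.762,0.03,-50,-1,0.216,-0.762,0.03,-50,-1,0.216,-0.762,0.03,-50,-1,0.216,-0.762,0.03,-50,-1,0.216,-0.762,0.03,-50,-1,0.216,-0.762,0.03,-50],
)

```text
clock: 0.92
position: [367.0, 238.1, 244.1]
ee_rot: [0.786, -0.619, -0.0, -0.0]
contact_force: [1.0, -0.3, 0.1]
gripper_width: 85.6
```

Call:
apply_moves(
  plan=[-1,0.125,-0.44,0.016,0,-1,0.125,-0.44,0.016,0,-1,0.125,-0.44,0.016,0,-1,0.125,-0.44,0.016,0,-1,0.125,-0.44,0.016,0,-1,0.125,-0.44,0.016,0,-1,0.125,-0.44,0.016,0,-1,0.125,-0.44,0.016,0],
)

```text
clock: 1.58
position: [458.1, -82.4, 256.0]
ee_rot: [0.787, -0.617, 0.0, -0.0]
contact_force: [0.9, 0.6, -0.0]
gripper_width: 85.2
```

Call:
apply_moves(
  plan=[0,0.036,-0.119,0.004,0,0,0.036,-0.119,0.004,0,0,0.036,-0.119,0.004,0,0,0.036,-0.119,0.004,0,0,0.036,-0.119,0.004,0,0,0.036,-0.119,0.004,0,0,0.036,-0.119,0.004,0,0,0.036,-0.119,0.004,0],
)

```text
clock: 2.25
position: [493.9, -198.0, 259.9]
ee_rot: [0.787, -0.616, 0.0, -0.0]
contact_force: [-0.2, -0.5, 0.6]
gripper_width: 42.7
```

Run:
```python
from h import *
s=arm.read_state();print(s["clock"],s["position"],s["gripper_width"],np.degrees(2*np.arctan2(s["ee_rot"][1],s["ee_rot"][0])))
c,P=cloud("wrist"); cv2.imwrite("pics/w1.png",c[:,:,::-1]); np.save("w1.npy",P)
# tall top from wrist view
A=P.reshape(-1,3);A=A[~np.isnan(A).any(1)]
t=A[(A[:,2]>168)&(A[:,2]<195)&(abs(A[:,0]-495)<60)&(abs(A[:,1]+203)<80)]
print(len(t),t.mean(0),np.percentile(t[:,2],[50,99]),cv2.minAreaRect(t[:,:2].astype(np.float32)))
c,P=cloud("scene");cv2.imwrite("pics/s1.png",c[:,:,::-1])
```

```text
2.25 [ 493.915429   -198.03766184  259.90076681] 42.728903633988736 -76.10811144260968
3879 [ 493.93838031 -206.06700396  179.16901955] [179.83575079 182.48646558] ((493.34332275390625, -202.83975219726562), (18.06304359436035, 100.18850708007812), 13.983203887939453)
```

View pics/w1.png

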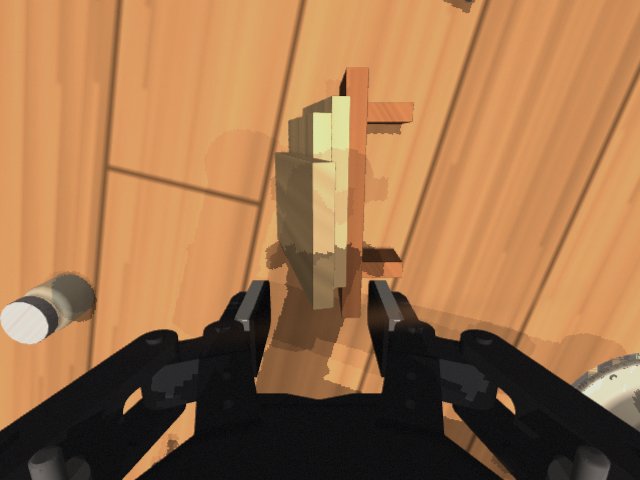

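View pics/s1.png

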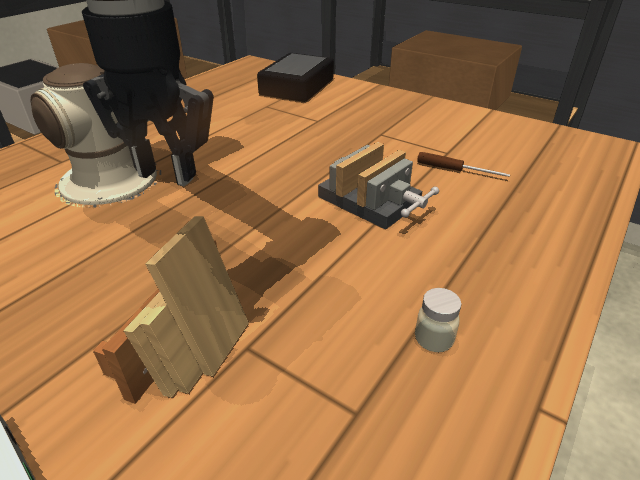

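Call:
apply_moves(
  plan=[0,0.002,-0.004,-0.03,0,0,0.002,-0.004,-0.055,0,0,0.002,-0.004,-0.075,0,0,0.002,-0.004,-0.09,0,0,0.002,-0.004,-0.105,0,0,0.002,-0.004,-0.12,0,0,0.002,-0.004,-0.12,0,0,0.002,-0.004,-0.12,0],
)

```text
clock: 3.02
position: [495.9, -202.7, 139.5]
ee_rot: [0.787, -0.617, -0.0, 0.0]
contact_force: [-0.6, 0.7, 0.5]
gripper_width: 42.8
```

Run:
```python
from h import *
c=np.hstack([arm.get_image("side")["color"][80:320,300:560],arm.get_image("scene")["color"][140:380,60:320]])
cv2.imwrite("pics/m1.png",cv2.resize(c[:,:,::-1],None,fx=1.5,fy=1.5))
```

```text
(no output)
```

View pics/m1.png

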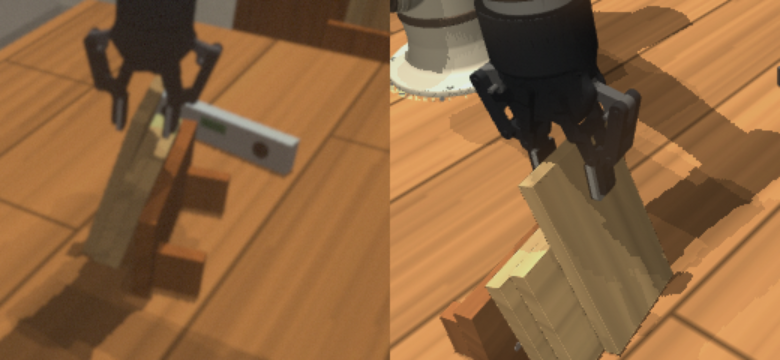

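Call:
apply_moves(
  plan=[0.25,0.003,0.001,0,0,0.25,0.008,0.002,0,0,0.25,0.013,0.003,0,0,0.25,0.018,0.0045,0,0,0.25,0.023,0.0055,0,0,0.25,0.028,0.007,0,0,0.25,0.033,0.008,0,0,0.25,0.038,0.0095,0,0],
)

```text
clock: 3.78
position: [534.7, -193.7, 139.5]
ee_rot: [0.787, -0.617, -0.0, 0.0]
contact_force: [0.0, 1.0, 0.9]
gripper_width: 32.1
```

Run:
```python
from h import *
c=np.hstack([arm.get_image("side")["color"][80:320,300:560],arm.get_image("scene")["color"][140:380,60:320]])
cv2.imwrite("pics/m2.png",cv2.resize(c[:,:,::-1],None,fx=1.5,fy=1.5))
```

```text
(no output)
```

View pics/m2.png

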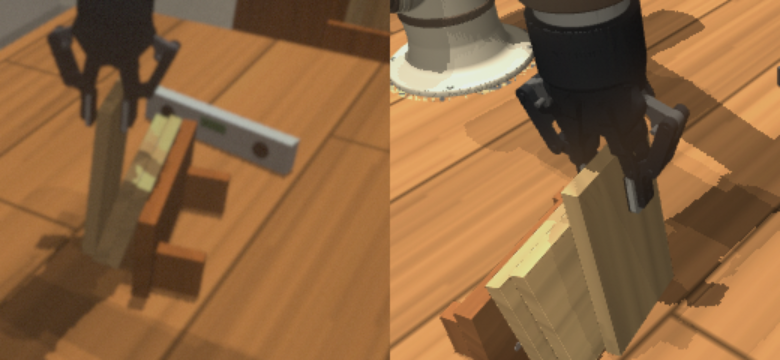

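Call:
apply_moves(
  plan=[0.35,0.002,0.0005,0,0,0.4,0.003,0.001,0,0,0.45,0.004,0.001,0,0,0.5,0.004,0.001,0,0,0.55,0.004,0.001,0,0,0.6,0.004,0.001,0,0,0.65,0.004,0.001,0,0,0.7,0.004,0.001,0,0],
)

```text
clock: 4.55
position: [537.7, -192.9, 139.7]
ee_rot: [0.787, -0.617, -0.0, 0.0]
contact_force: [-0.8, -0.9, 1.5]
gripper_width: 14.3
```

Call:
apply_moves(
  plan=[1,0,0,0,0,1,0,0,0,0,1,0,0,0,0,1,0,0,0,0],
)

```text
clock: 4.88
position: [537.8, -192.9, 139.7]
ee_rot: [0.787, -0.617, -0.0, 0.0]
contact_force: [-1.4, -0.6, 3.4]
gripper_width: 14.2
```

Run:
```python
from h import *
c=np.hstack([arm.get_image("side")["color"][80:320,300:560],arm.get_image("scene")["color"][140:380,60:320]])
cv2.imwrite("pics/m3.png",cv2.resize(c[:,:,::-1],None,fx=1.5,fy=1.5))
```

```text
(no output)
```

View pics/m3.png

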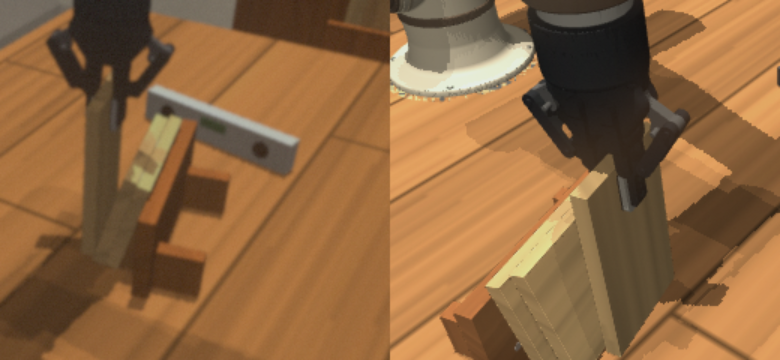

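The board is gripped upright (opening 14.2 mm) and both low boards are still leaning. Now I'll lift it.

Call:
apply_moves(
  plan=[1,0.001,0,0.008,0,1,0.002,0.0005,0.02,0,1,0.003,0.001,0.04,0,1,0.003,0.001,0.065,0,1,0.003,0.001,0.095,0,1,0.003,0.001,0.125,0,1,0.003,0.001,0.15,0,1,0.003,0.001,0.15,0],
)

```text
clock: 5.65
position: [544.3, -192.4, 296.2]
ee_rot: [0.787, -0.617, 0.006, -0.003]
contact_force: [1.3, -0.6, -1.5]
gripper_width: 14.4
```

```bash
cat > held.py <<'E'
from h import *
def fit(n,P,ctr,zlo,zhi,r=75,dirn=None):
    A=P.reshape(-1,3);A=A[~np.isnan(A).any(1)]
    A=A[(A[:,2]>zlo)&(A[:,2]<zhi)&(np.hypot(*(A[:,:2]-ctr).T)<r)]
    if len(A)<100: print(n,"few",len(A)); return
    for _ in range(6):
        c=A.mean(0);nn=np.linalg.svd(A-c,full_matrices=False)[2][2];q=(A-c)@nn;A=A[abs(q)<max(2.2*q.std(),1)]
    nn*=np.sign(nn[0]); y=np.arctan2(nn[1],nn[0])
    print(n,len(A),"c",c.round(1),"n",nn.round(3),"yaw",np.degrees(y).round(2),"tilt",np.degrees(np.arcsin(nn[2])).round(2),"std",q.std().round(2))
    hy=np.array([-np.sin(y),np.cos(y),0]);w=A@hy;print("   width ext",np.percentile(w,[.5,99.5]).round(1),"tcp w?",(hy@arm.read_state()["position"]).round(1), "tcp d",((arm.read_state()["position"]-c)[:2]@nn[:2]).round(1))
    print("   z ext",np.percentile(A[:,2],[.5,99.5]).round(1))
E
python3 - <<'E'
from held import *
s=arm.read_state();p=s["position"];print(p)
C=[]
for n,box in(("side",(60,320,300,560)),("scene",(100,360,60,340))):
    c,P=cloud(n);C.append(c[box[0]:box[1],box[2]:box[2]+260])
    fit(n,P,p[:2],p[2]-130,p[2]-12)
cv2.imwrite("pics/m4.png",cv2.resize(np.hstack(C)[:,:,::-1],None,fx=1.5,fy=1.5))
E
```

```text
[ 544.27186535 -192.42963557  296.21276713]
side 1422 c [ 535.2 -182.   228.1] n [0.976 0.217 0.009] yaw 12.56 tilt 0.5 std 1.27
   width ext [-354.8 -254.1] tcp w? -305.2 tcp d 5.5
   z ext [166.7 283.4]
scene 4926 c [ 550.  -193.6  229.3] n [0.971 0.238 0.005] yaw 13.74 tilt 0.3 std 0.43
   width ext [-364.7 -265.1] tcp w? -314.5 tcp d -7.6
   z ext [167.  283.9]
```

View pics/m4.png

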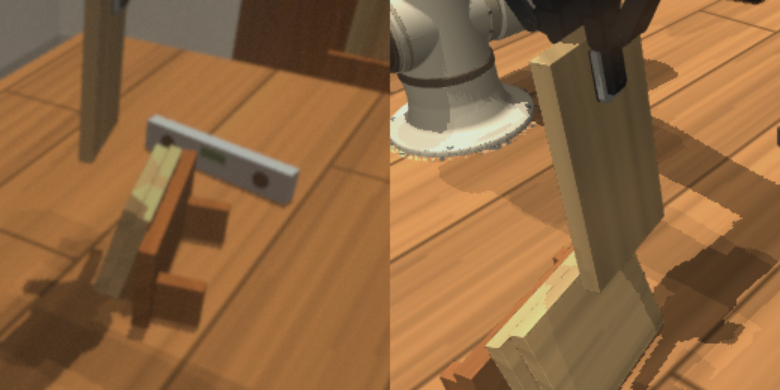

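Call:
apply_moves(
  plan=[1,0,0.01,0,-1,1,-0.002,0.03,0,-3,1,-0.004,0.055,0,-5,1,-0.006,0.085,0,-7,1,-0.008,0.115,0,-9,1,-0.01,0.145,0,-11,1,-0.013,0.175,0,-13,1,-0.016,0.205,0,-15],
)

```text
clock: 6.42
position: [523.9, 14.7, 287.4]
ee_rot: [-0.699, 0.715, 0.001, -0.001]
contact_force: [0.3, -0.9, -1.8]
gripper_width: 14.2
```

Call:
apply_moves(
  plan=[1,-0.003,0.03,0,-2,1,-0.006,0.06,0,-4,1,-0.009,0.09,0,-6,1,-0.011,0.12,0,-6,1,-0.013,0.15,0,-6,1,-0.015,0.18,0,-6,1,-0.017,0.205,0,-6,1,-0.018,0.225,0,-6],
)

```text
clock: 7.08
position: [505.9, 240.1, 287.1]
ee_rot: [-0.662, 0.75, 0.001, -0.002]
contact_force: [-0.1, -0.7, -2.1]
gripper_width: 14.5
```

Call:
apply_moves(
  plan=[1,0,0.008,0,0,1,0,0.01,0,0,1,0,0.01,0,0,1,0,0.01,0,0,1,0,0.01,0,0],
)

```text
clock: 7.5
position: [507.0, 247.2, 289.3]
ee_rot: [-0.661, 0.751, 0.0, -0.0]
contact_force: [0.3, 0.3, -3.0]
gripper_width: 14.0
```

Run:
```python
from held import *
s=arm.read_state();p=s["position"];print(p,s["contact_force"],s["gripper_width"])
C=[]
for n in("side","scene"):
    c,P=cloud(n);C.append(c)
    fit(n,P,p[:2],p[2]-130,p[2]-12)
    A=P.reshape(-1,3);A=A[~np.isnan(A).any(1)];t=A[(A[:,2]>90)&(A[:,2]<100)&(abs(A[:,0]-507)<60)&(abs(A[:,1]-247)<80)]
    a=np.radians(-7.15);k=(t[:,:2]-[507,247])@[np.cos(a),np.sin(a)];print("  vice tops",np.percentile(k,[1,99]).round(1),"inner",k[k<0].max().round(1),k[k>0].min().round(1))
cv2.imwrite("pics/m5.png",cv2.resize(np.hstack(C)[:,:,::-1],(800,300)))
```

```text
[507.04277089 247.15314692 289.32516718] [ 0.27108505  0.31567454 -3.00754864] 14.027077583218446
side 9399 c [500.2 252.  222.8] n [ 0.992 -0.127 -0.004] yaw -7.31 tilt -0.21 std 0.53
   width ext [261.2 360.2] tcp w? 309.7 tcp d 7.5
   z ext [160.  276.8]
  vice tops [-34.1  33.8] inner -16.5 16.5
scene 2162 c [513.2 243.8 220.9] n [ 0.992 -0.128 -0.002] yaw -7.37 tilt -0.12 std 0.74
   width ext [259.9 361.1] tcp w? 310.3 tcp d -6.4
   z ext [160.1 276.7]
  vice tops [-34.1  34.8] inner -16.2 16.9
```

View pics/m5.png

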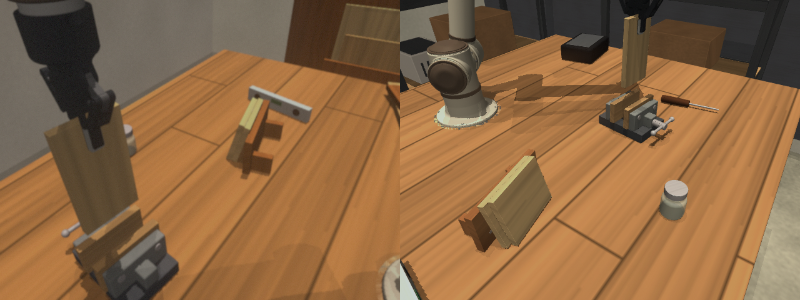

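Call:
apply_moves(
  plan=[1,0,0,-0.01,0,1,0,0,-0.03,0,1,0,0,-0.05,0,1,0,0,-0.07,0,1,0,0,-0.088,0,1,0,0,-0.1,0,1,0,0,-0.108,0,1,0,0,-0.11,0],
)

```text
clock: 8.27
position: [506.3, 247.3, 177.6]
ee_rot: [-0.661, 0.751, 0.0, -0.002]
contact_force: [-0.1, 0.1, -2.3]
gripper_width: 14.5
```

Call:
apply_moves(
  plan=[1,0,0,-0.001,0,1,0,0,-0.003,0,1,0,0,-0.005,0,1,0,0,-0.006,0,1,0,0,-0.007,0,1,0,0,-0.007,0,1,0,0,-0.007,0],
)

```text
clock: 8.85
position: [507.1, 248.3, 172.8]
ee_rot: [-0.661, 0.75, -0.0, 0.0]
contact_force: [-0.5, -0.2, -2.1]
gripper_width: 14.4
```

Call:
apply_moves(
  plan=[1,0,0,-0.001,0,1,0,0,-0.001,0,1,0,0,-0.002,0,1,0,0,-0.002,0,1,0,0,-0.002,0],
)

```text
clock: 9.27
position: [507.0, 248.2, 170.5]
ee_rot: [-0.661, 0.75, 0.0, -0.0]
contact_force: [-0.4, -0.0, -1.5]
gripper_width: 14.5
```

Call:
apply_moves(
  plan=[1,0,0,-0.001,0,1,0,0,-0.001,0,1,0,0,-0.001,0],
)

```text
clock: 9.52
position: [507.2, 248.3, 169.7]
ee_rot: [-0.661, 0.75, -0.0, 0.0]
contact_force: [-0.3, 0.3, -1.5]
gripper_width: 14.3
```

Call:
apply_moves(
  plan=[1,0,0,-0.001,0,1,0,0,-0.001,0,1,0,0,-0.001,0],
)

```text
clock: 9.77
position: [507.4, 248.3, 169.7]
ee_rot: [-0.661, 0.75, -0.0, 0.001]
contact_force: [-1.6, -0.6, 5.3]
gripper_width: 14.6
```

Call:
apply_moves(
  plan=[1,0,0,-0.001,0,1,0,0,-0.001,0,1,0,0,-0.001,0],
)

```text
clock: 10.02
position: [507.5, 248.3, 169.7]
ee_rot: [-0.661, 0.75, -0.0, 0.001]
contact_force: [-2.9, -0.8, 9.1]
gripper_width: 14.3
```

Contact with the bed is clear: the force rose from −1.5 to +9 N with the height steady at 169.7. I'll ease off a little, then open slowly.

Call:
apply_moves(
  plan=[1,0,0,0.001,0,1,0,0,0.001,0,0.65,0,0,0.001,0,0.6,0,0,0.001,0,0.55,0,0,0.001,0,0.5,0,0,0.001,0,0.5,0,0,0.001,0,0.5,0,0,0.001,0],
)

```text
clock: 10.68
position: [507.0, 248.2, 168.2]
ee_rot: [-0.661, 0.75, 0.0, -0.0]
contact_force: [0.2, 0.6, -0.3]
gripper_width: 21.4
```

Run:
```python
from held import *
s=arm.read_state();p=s["position"];print(p,s["contact_force"],s["gripper_width"])
for n in("side","scene"):
    c,P=cloud(n); fit(n,P,p[:2],102,p[2]-8)
    if n=="side": cv2.imwrite("pics/m6.png",c[:,:,::-1])
```

```text
[507.02754506 248.18126484 168.18264914] [ 0.21676227  0.55633478 -0.32509802] 21.350216656986188
side 3226 c [500.2 252.9 131.7] n [ 0.992 -0.125  0.003] yaw -7.19 tilt 0.19 std 0.51
   width ext [261.3 360.3] tcp w? 309.7 tcp d 7.4
   z ext [102.3 159.9]
scene 856 c [513.3 245.3 131.7] n [ 0.992 -0.128  0.004] yaw -7.37 tilt 0.21 std 0.73
   width ext [260.9 360.8] tcp w? 311.2 tcp d -6.5
   z ext [102.4 159.8]
```

View pics/m6.png

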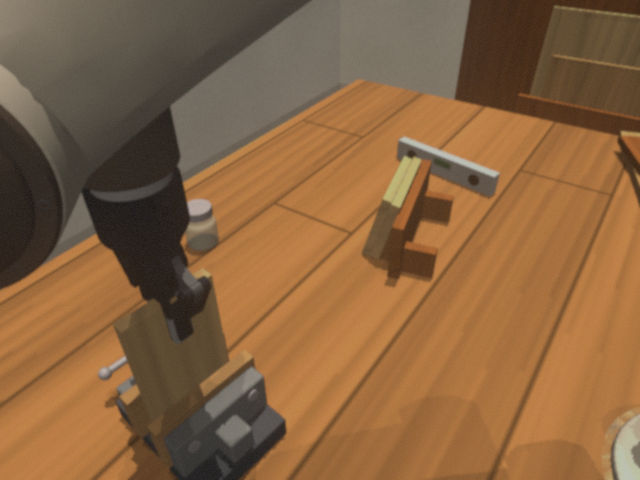

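The board stands freely and vertical, and the low boards still lean at (400,210). I'll open fully and withdraw straight up.

Call:
apply_moves(
  plan=[0.2,0,0,0,0,0,0,0,0,0,-0.2,0,0,0,0,-0.2,0,0,0,0,-0.2,0,0,0.005,0,-0.2,0,0,0.015,0,-0.2,0,0,0.03,0,-0.2,0,0,0.05,0],
)

```text
clock: 11.45
position: [506.6, 247.9, 218.9]
ee_rot: [-0.661, 0.75, 0.0, -0.001]
contact_force: [-0.1, -0.2, -0.7]
gripper_width: 51.4
```

Call:
apply_moves(
  plan=[-0.2,0,0,0.025,0,-0.2,0,0,0.05,0,-0.2,0,0,0.075,0,-0.2,0,0,0.09,0,-0.2,0,0,0.09,0,-0.2,0,0,0.09,0,-0.2,0,0,0.09,0,-0.2,0,0,0.09,0],
)

```text
clock: 12.12
position: [506.5, 247.9, 307.4]
ee_rot: [-0.661, 0.75, 0.0, -0.001]
contact_force: [-1.4, 0.3, -0.6]
gripper_width: 51.0
```

Run:
```python
from held import *
s=arm.read_state();p=s["position"];print(s["clock"],p,s["contact_force"],s["gripper_width"])
C=[]
for n in("side","scene"):
    c,P=cloud(n); C.append(c);fit(n,P,p[:2],102,213)
    A=P.reshape(-1,3);A=A[~np.isnan(A).any(1)];o=A[(abs(A[:,0]-480)<70)&(abs(A[:,1]+205)<115)&(A[:,2]>60)];print(" low zmax",np.percentile(o[:,2],99.9))
cv2.imwrite("pics/m7.png",cv2.resize(np.hstack(C)[:,:,::-1],(800,300)))
```

```text
12.1167 [506.53738308 247.85450699 307.41016227] [-1.43862661  0.26093235 -0.64938882] 51.037303861902636
side 6968 c [500.9 253.1 161.3] n [ 0.992 -0.126 -0.002] yaw -7.24 tilt -0.14 std 0.51
   width ext [261.9 360.9] tcp w? 309.8 tcp d 6.3
   z ext [102.8 212.6]
 low zmax 121.97789313240251
scene 1760 c [513.2 245.5 159.7] n [ 0.992 -0.125  0.003] yaw -7.19 tilt 0.19 std 0.73
   width ext [259.5 360.4] tcp w? 309.4 tcp d -6.7
   z ext [102.8 212.3]
 low zmax 120.29085770098261
```

View pics/m7.png

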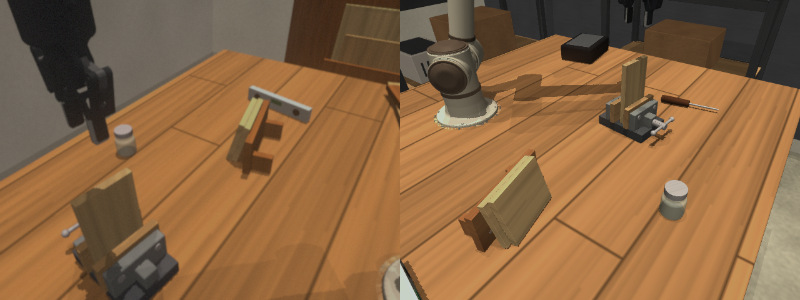

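The tall board stands upright in the vice, the low boards lean where they were, and the arm is clear. Handing in.

```bash
python3 -c "
from bench import arm
print(arm.job_done())"
```

```text
the job is handed in; nothing more can be done
None
```

The tall board now stands upright in the vice, resting on the bed, and the two low boards still lean against the wall. I handed the job in at about 12 s; no verdict was reported.

**How it was drawn:** the tall board was the front one of the stack. The moves allow no tool tilt, so I could not draw it along its own z. Instead I tipped its top outward between loosely set fingers until it was upright, gripped it, and lifted it straight up. Nothing stood in front of it to be tipped.

**Placing:** I lowered it between the jaws until the contact force rose to about 9 N, eased off, opened the fingers and withdrew upwards.

**Last checks:**
- **Upright and aligned:** two camera views gave a tilt within 0.2° and a yaw of about −7.2°, matching the vice.
- **Centred:** the board sits within about 2 mm of the vice centre along the jaws, and about centred in the gap.
- **On the bed:** contact came at a height that puts the board's foot at about 30 mm. The cameras could not measure the bed itself reliably, so the 30 mm is the text's figure.
- **Low boards:** their tops are at 120–122 mm, as before, and they look unmoved.
- **Arm:** the gripper is clear, about 90 mm above the board.

No checks failed. The two views disagreed by 1–2 mm at most, which is within the camera calibration.

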